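# Start the hold-down hand screw on the shaker and hold it

## Task

The bar that will clamp the red tube rack to the shaker still has one hand screw to start: the black knob that stands higher than the other. So as not to cross its thread, turn it backward (anticlockwise seen from above) until you feel it drop into the thread, then turn it forward (clockwise) one full turn from there, and finish still gripping the knob, so that the screw stays started while I square up the rack. Leave the other hand screw as it is and do not shift the rack, the bottles or the flask.

Things in the scene. Friction and masses are not known exactly. Their poses are not given: they have to be found in the camera images.
- knob: Black ribbed round knob of the hand screw to be started, 46 mm across, 24 mm high, gripped at any yaw. Origin: centre of its underside, z up; turns with it. It stands on a white threaded shank 24 mm thick, at first about 23 mm above the bar. The screw is captive in the bar: it turns and moves up and down (pulled up 8 mm at most) but cannot tip or come out; left free it sinks by its own weight.
- knob_top (a point): Centre of the knob's flat top, 24 mm above its underside. The top bears a pink disc.
- knob_mark (a point): Outer end of the white pointer bar on the knob's top, 20 mm from the axis: it shows how far the knob has turned.
- screw (a joint): Turning of that knob in rad: falls as it is turned backward (anticlockwise from above), grows forward (clockwise). Its zero means nothing: the thread start is not marked and must be felt; it lies some 30 to 95 degrees back from the position at the start. Friction against turning 0.05 N m.
- screw_lift (a joint): Height of the screw in m, up positive. Coarse right-hand single thread, pitch 5 mm, play 0.8 mm. It starts at -0.0003 to -0.0014; backward it climbs to about 0, then drops 5 mm at the thread start: by its own weight if free, by a light push down if a grip holds it up. From there it draws down 5 mm per forward turn, to about -0.010 after one (the grip must follow), and bottoms at -0.0155.
- shaker: White orbital shaker, fixed; platform 300 x 360 mm, its top 112 mm above the bench. Origin: on the bench under its middle; x points away from the front panel. A steel hold-down bar 30 mm wide runs along its y at x = -70 mm, top face 154 mm above the bench, on grey threaded posts at y = +135 and -135 mm: one has the screw to be started, the other the started one; which is which varies.
- other_screw (a joint): Turning in rad of the second, lower hand screw, which is already started; it starts at 0 and is to be left alone.
- other_top (a point): Centre of the top of the second knob (same form and size, its underside 9 mm above the bar).
- tube_rack: Red test tube rack with seven glass tubes, loose on the platform; base plate 160 x 150 x 6 mm reaching under the bar, the rack proper 98 x 148 mm and 62 mm high behind the bar, tubes up to 107 mm above the platform. Origin: centre of the base plate's underside.
- white_bottle: White dropper bottle with pink label and red cap, 44 mm in diameter, 116 mm high, on the bench beside the shaker. Origin: centre of its foot.
- brown_bottle: Brown dropper bottle with orange label, 44 mm in diameter, 116 mm high, beside the shaker. Origin: centre of its foot.
- flask: Conical glass flask with a yellow band, foot 78 mm, neck 26 mm in diameter, 103 mm high, beside the shaker. Origin: centre of its foot.

How it is judged:
By the outcome, as a careful person would: the job done as asked, in the order asked, and still so for the second after the job is handed in, while the arm keeps its last pose, push and grip.
It also fails if it takes over 58 s, if anything falls off the work surface, if the arm or the gripper's body presses on something with over 40 N, if the wrist force passes 120 N, or if a joint passes its speed limit or range.

## Robot

A 6-joint arm with a two-finger parallel gripper is mounted at the origin on the work surface. World frame = base frame: x ahead of the robot, y to its left, z up, the work surface at z = 0. Lengths are in mm, angles in rad, forces in N, time in s.
With the tool pointing down it reaches from about 400 to 825 mm from the base axis. Payload 7 kg.
Tool frame: the origin (TCP) lies at the very end of the fingers, on their centre line; the grasp point (between the pads) lies 19 mm behind it; z points along the fingers, y is the direction in which the jaws open and shut (so a half turn about z gives the same grasp; the last joint's range is limited). The gripper opens to 88 mm and grips with 3 to 60 N. Pads are 19 mm wide; open, the fingers measure 130 mm over their backs; the gripper's body (78 mm by 193 mm) begins 47 mm behind the grasp point.
Start: joints at [0.288, 0.359, 0.012, 0, -1.224, -0.288], TCP at [674.978, -0.019, 226.561] pointing down, gripper open.
Joint ranges: [-3.07, 3.07], [-1.43, 2.12], [-1.02, 1.25], [-3.03, 1.67], [-3.05, -0], [-3.03, 3.03]. Speed limits (rad/s): [2.39, 2.39, 3.01, 3.14, 3.14, 3.14].

## Interface

Orientations are given as a unit quaternion [x, y, z, w].
In Python, from plant import bot gives the robot as it stands. Calls block until the motion is done:
- bot.move_ptp(position, orientation): joint-space move of the TCP to a pose.
- bot.line_to(position, velocity=150, ori=None): straight line of the TCP; ori=None keeps the orientation; velocity is the mean speed in mm/s.
- bot.move_joints(angles): joint-space move.
- bot.move_gripper(opening, force=None): finger opening in mm; force is the grip in N (None keeps the last); returns when the fingers have stopped.
- bot.pause(seconds).
- bot.solve_ik(position, orientation): joint angles nearest the present ones, or None.
- bot.read_state(): the state.
- bot.camera(name): name is "scene" or "side" or "wrist"; returns the picture (400x640x3 uint8, red, green, blue); there is no depth.
- bot.get_calibration(name): a dict with "fx", "fy", "cx", "cy" (pixels), "distortion" ([k1, k2, p1, p2, k3] as OpenCV has them; the pictures are not rectified), "view" (4x4, takes a point from world to camera coordinates); the wrist camera has in their place "T_tool_cam" (4x4, takes a point from camera to tool coordinates, whose origin is the TCP and whose axes are the flange's). Camera axes: x right, y up, looking along -z (the intrinsics and any distortion apply to the point x, -y, -z); pixel columns grow to the right and rows downward; lengths in mm; the calibration is good to about 2 mm. A picture is of the moment at which its call begins: read the wrist's pose just before it. get_calibration takes no time and is no camera call.
A pose or a line that the arm cannot do raises bot.Unreachable and nothing moves.
- bot.close_job(): hands the job in, once; it reports no verdict.
The state is a dict: "t": time; "joint_pos": joint angles; "qvel": joint speeds; "tau": joint torques, N m; "tcp_pos": TCP position; "eef_rot": TCP orientation; "contact_force": force on the tool from outside, world axes, zero at the start; "moment": the same for the moment, N m; "width": finger opening in mm.
Only numpy, scipy, OpenCV 4.12 (cv2) and the standard library are available. Lean on these libraries where they do the work, as an engineer would, in place of code of your own. Each camera call takes 0.05 s, during which the arm holds its last target. There are 200 camera calls.

## Working session

There is one attempt and no reset: what is moved stays moved. The work goes in short steps, each a Python script; the robot and the scene stay as the last script left them, time stands still between calls to the robot, and variables do not carry over. Pictures are saved under pics/ and viewed, about 8 in all and at most 12, crops included, and the job is handed in when it is done.

```bash
mkdir -p pics
python3 - <<'E'
from plant import bot
import cv2,numpy as np
s=bot.read_state();print(s)
ims=[bot.camera(n) for n in("scene","side")]
for n,i in zip(("scene","side"),ims):
    cv2.imwrite(f"pics/{n}0.png",i[...,::-1]);c=bot.get_calibration(n);print(n,{k:np.round(v,3).tolist() for k,v in c.items()})
print(bot.get_calibration("wrist"))
E
```

```text
{'t': 0.0, 'joint_pos': array([ 2.88080526e-01,  3.59379491e-01,  1.10450054e-02, -3.31261282e-04,
       -1.22408048e+00, -2.88120912e-01]), 'qvel': array([-4.65266948e-05, -1.42296756e-03, -1.97915457e-04, -5.13120884e-04,
        1.10432036e-04, -1.17374114e-05]), 'tau': array([-8.00930356e-04, -5.82726967e+01,  2.93058443e+01,  6.99745238e+00,
        6.93249181e-03, -2.06530804e-04]), 'tcp_pos': array([ 6.74511840e+02, -4.69862906e-02,  2.25624834e+02]), 'eef_rot': array([-7.07052373e-01,  7.07160705e-01,  5.22954621e-04, -6.37001263e-04]), 'contact_force': array([ 0.09418256,  0.11260782, -0.77093081]), 'moment': array([ 0.03505209,  0.00914198, -0.00333945]), 'width': 87.7146801018346}
scene {'fx': 419.691, 'fy': 419.691, 'cx': 319.953, 'cy': 208.732, 'distortion': [-0.041, 0.0, 0.0, 0.0, 0.0], 'view': [[-0.726, 0.687, 0.007, 411.677], [-0.491, -0.526, 0.694, 251.795], [0.481, 0.5, 0.72, -1538.704], [0.0, 0.0, 0.0, 1.0]]}
side {'fx': 378.724, 'fy': 378.724, 'cx': 315.487, 'cy': 200.09, 'distortion': [-0.075, 0.0, 0.0, 0.0, 0.0], 'view': [[1.0, -0.021, -0.003, -606.085], [0.018, 0.771, 0.636, -139.932], [-0.011, -0.636, 0.772, -1140.741], [0.0, 0.0, 0.0, 1.0]]}
{'fx': 286.30625788323124, 'fy': 286.30625788323124, 'cx': 317.5031672520391, 'cy': 202.0904905256456, 'distortion': array([-0.02318668,  0.        ,  0.        ,  0.        ,  0.        ]), 'T_tool_cam': array([[ 5.52663345e-05,  9.69280984e-01,  2.45956033e-01,
         6.52490302e+01],
       [ 9.99999910e-01, -1.56956415e-04,  3.93844938e-04,
        -2.92306131e-01],
       [ 4.20350786e-04,  2.45955989e-01, -9.69280906e-01,
        -1.58637951e+02],
       [ 0.00000000e+00,  0.00000000e+00,  0.00000000e+00,
         1.00000000e+00]])}
```

View pics/scene0.png

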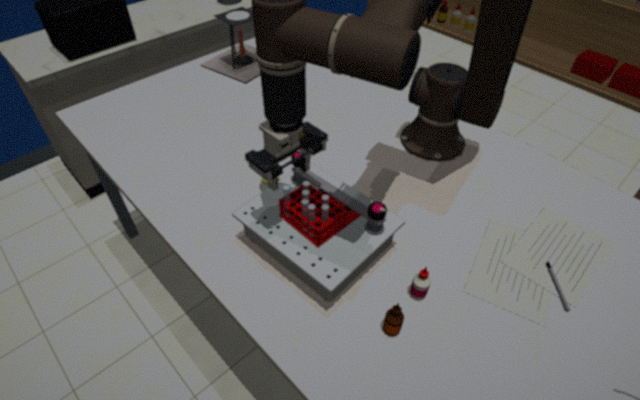

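View pics/side0.png

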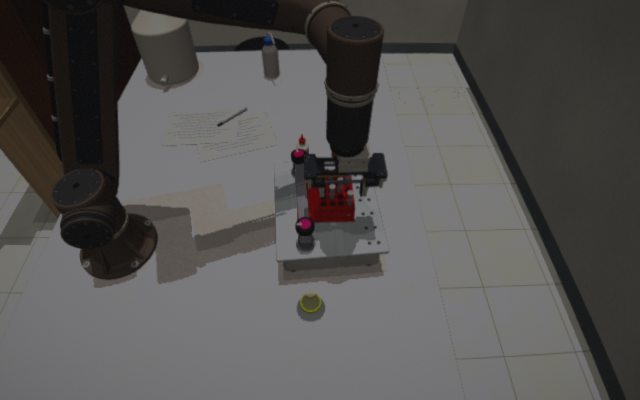

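Scene: knobs at about (377,209) and (299,158); side: (299,155) and (305,226). White and brown bottles are on the +y side, the flask on the -y side. I'll enlarge the knobs.

Run:
```python
import cv2,numpy as np
a=cv2.imread("pics/scene0.png");b=cv2.imread("pics/side0.png")
c=[cv2.resize(i[y:y+50,x:x+66],None,fx=6,fy=6,interpolation=cv2.INTER_CUBIC) for i,x,y in((a,344,185),(a,266,135),(b,266,130),(b,272,200))]
o=np.vstack([np.hstack(c[:2]),np.hstack(c[2:])]);o=cv2.convertScaleAbs(o,alpha=1.6);cv2.imwrite("pics/crop1.png",o)
for n,i in(("scene",a),("side",b)):
    h=cv2.inRange(cv2.cvtColor(i,cv2.COLOR_BGR2HSV),(155,120,60),(172,255,255))
    k,l,s,ce=cv2.connectedComponentsWithStats(h);print(n,[(s[j].tolist(),ce[j].round(1).tolist()) for j in range(1,k) if s[j,4]>8])
```

```text
scene [([294, 152, 7, 6, 28], [296.7, 154.5]), ([372, 203, 12, 10, 88], [376.8, 207.3]), ([413, 290, 13, 8, 62], [419.5, 293.1])]
side [([294, 149, 10, 8, 58], [298.3, 153.1]), ([299, 219, 12, 10, 98], [304.8, 223.4])]
```

View pics/crop1.png

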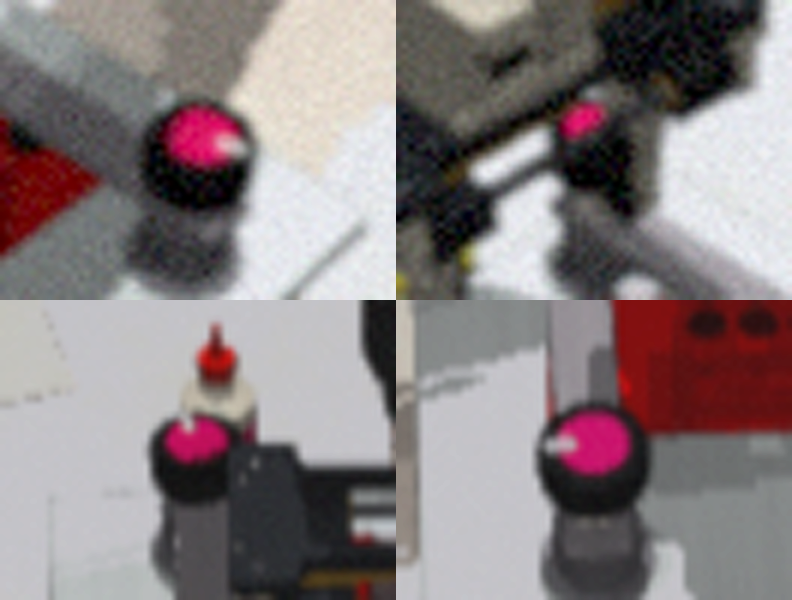

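```bash
cat > h.py <<'E'
from plant import bot
import cv2,numpy as np
from scipy.spatial.transform import Rotation as R
def ray(c,px,V=None):
    K=np.array([[c['fx'],0,c['cx']],[0,c['fy'],c['cy']],[0,0,1]])
    u,v=cv2.undistortPoints(np.array([[px]],float),K,np.array(c['distortion'],float))[0,0]
    V=np.array(c['view']) if V is None else V
    Rt=V[:3,:3].T; return -Rt@V[:3,3], Rt@np.array([u,-v,-1])
def atz(o,d,z): return o+d*(z-o[2])/d[2]
def tri(a,b):
    A=np.c_[a[1],-b[1]];t=np.linalg.lstsq(A,b[0]-a[0],rcond=None)[0]
    p=a[0]+a[1]*t[0];q=b[0]+b[1]*t[1];return (p+q)/2,np.linalg.norm(p-q)
E
python3 - <<'E'
from h import *
c=bot.get_calibration("scene");s=bot.get_calibration("side")
for n,p,q in(("+y",(377.8,207.8),(299.2,153.3)),("-y",(297,154.8),(304.8,223.5))):
    a,b=ray(c,p),ray(s,q);print(n,tri(a,b))
    for z in(187,201):print(z,atz(*a,z),atz(*b,z))
E
```

```text
+y (array([560.81188272, 197.20157503, 185.95155377]), np.float64(3.7143410588016894))
187 [559.49145478 198.04480986 187.        ] [562.39926605 194.51545364 187.        ]
201 [570.84651233 205.97707486 201.        ] [563.00193758 179.71755853 201.        ]
-y (array([580.3108284 , -77.22259027, 204.14701271]), np.float64(3.724198469793217))
187 [568.68305075 -93.8604844  187.        ] [578.30014533 -63.61243548 187.        ]
201 [579.86501362 -80.43110519 201.        ] [578.61753882 -73.7792521  201.        ]
```

The -y knob is the high one: its top triangulates to z≈204, the other to 186, and they are 275 mm apart (270 expected). I'll check joint 6 against yaw and look from above.

```bash
cat >> h.py <<'E'
def ori(yaw): # jaw axis yaw; yaw=0 -> start orientation
    return (R.from_euler('z',yaw)*R.from_quat([-2**-.5,2**-.5,0,0])).as_quat()
def wcam():
    s=bot.read_state();im=bot.camera("wrist");c=bot.get_calibration("wrist")
    T=np.eye(4);T[:3,:3]=R.from_quat(s['eef_rot']).as_matrix();T[:3,3]=s['tcp_pos']
    return im,c,np.linalg.inv(T@c['T_tool_cam'])
E
python3 - <<'E'
from h import *
for y in range(-180,181,30):
    q=bot.solve_ik([579,-77,175],ori(np.radians(y)));print(y,None if q is None else np.round(q,2))
bot.move_ptp([579,-77,262],ori(0))
im,c,V=wcam();np.save("w.npy",V);cv2.imwrite("pics/w1.png",cv2.convertScaleAbs(im[...,::-1],alpha=1.4));s=bot.read_state();print(s['t'],s['tcp_pos'],s['contact_force'])
E
```

```text
-180 [ 0.2   0.25 -0.27  0.   -1.05  2.94]
-150 [ 0.2   0.25 -0.27  0.   -1.05 -2.82]
-120 [ 0.2   0.25 -0.27  0.   -1.05 -2.3 ]
-90 [ 0.2   0.25 -0.27  0.   -1.05 -1.77]
-60 [ 0.2   0.25 -0.27  0.   -1.05 -1.25]
-30 [ 0.2   0.25 -0.27  0.   -1.05 -0.73]
0 [ 0.2   0.25 -0.27  0.   -1.05 -0.2 ]
30 [ 0.2   0.25 -0.27  0.   -1.05  0.32]
60 [ 0.2   0.25 -0.27  0.   -1.05  0.84]
90 [ 0.2   0.25 -0.27  0.   -1.05  1.37]
120 [ 0.2   0.25 -0.27  0.   -1.05  1.89]
150 [ 0.2   0.25 -0.27  0.   -1.05  2.42]
180 [ 0.2   0.25 -0.27  0.   -1.05  2.94]
0.725 [578.97713057 -77.06162126 262.12218134] [ 1.65517895  0.42066235 -0.17846852]
```

View pics/w1.png

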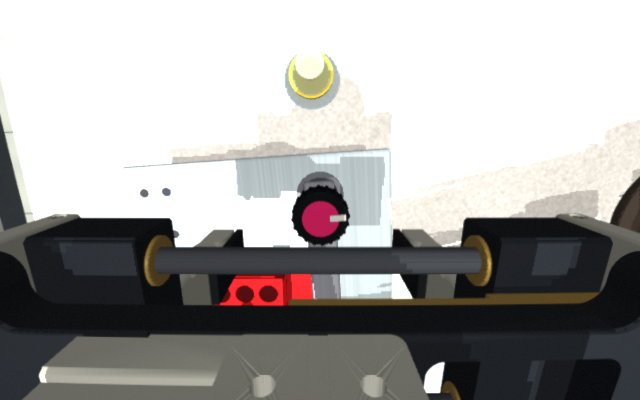

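Wrist: the pink disc's centre is at (320,218), with the pointer at about (344,218), pointing to -x. The flask at (312,75) is well clear and the rack is at lower left.

Run:
```python
from h import *
V=np.load("w.npy");c=bot.get_calibration("wrist");s=bot.get_calibration("side")
w=ray(c,(320,218),V);print(tri(w,ray(s,(304.8,223.5))));
for p in((320,218),(344,218),(293,216),(349,216)):print(p,atz(*ray(c,p,V),201))
for p in((297,285),(391,150),(125,166),(313,300)):print(p,atz(*ray(c,p,V),112),atz(*ray(c,p,V),174))
```

```text
(array([577.8001624 , -73.31509245, 200.31572884]), np.float64(1.6050387553839394))
(320, 218) [577.00317647 -73.56133279 201.        ]
(344, 218) [557.67195599 -73.55455254 201.        ]
(293, 216) [598.71910607 -75.2473386  201.        ]
(349, 216) [553.68810963 -75.23582376 201.        ]
(297, 285) [603.97798932  39.01411221 112.        ] [598.8896048    2.57441582 174.        ]
(391, 150) [ 500.68047764 -121.50374933  112.        ] [ 516.29701073 -125.76930093  174.        ]
(125, 166) [ 789.56985424 -104.93303255  112.        ] [ 747.28150034 -112.5200129   174.        ]
(313, 300) [584.77730809  59.54599873 112.        ] [583.53750149  18.99089809 174.        ]
```

```bash
cat >> h.py <<'E'
def st(tag=""):
    s=bot.read_state();print(tag,"t%.2f"%s['t'],"p",s['tcp_pos'].round(2),"F",s['contact_force'].round(1),"M",s['moment'].round(2),"w%.1f"%s['width'],"j6 %.3f"%s['joint_pos'][5]);return s
E
python3 - <<'E'
from h import *
o=ori(np.radians(70))
bot.move_gripper(64)
bot.move_ptp([577.3,-73.8,230],o);st("above")
bot.line_to([577.3,-73.8,173],80);st("down")
bot.move_gripper(40,8);bot.pause(.2);st("grip8")
im,c,V=wcam();np.save("w2.npy",V);cv2.imwrite("pics/w2.png",cv2.convertScaleAbs(im[...,::-1],alpha=1.4))
E
```

```text
above t2.49 p [577.37 -73.81 230.18] F [ 0.6 -0.  -0.2] M [-0.07  0.1  -0.02] w63.7 j6 1.012
down t3.36 p [577.66 -73.81 173.41] F [0.1 0.3 0.6] M [-0.05  0.08 -0.02] w64.0 j6 1.013
grip8 t4.01 p [577.43 -73.89 173.3 ] F [-1.1 -1.4  2.4] M [-0.33  0.25 -0.06] w45.7 j6 1.013
```

View pics/w2.png

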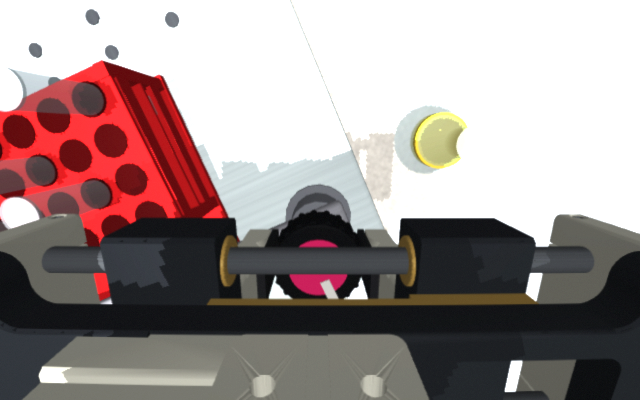

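The wrist picture shows the knob between the pads, disc at (320,267), at width 45.7. I'll tighten the grip, press lightly, then step backward under a force-regulated push.

Run:
```python
from h import *
P=[577.3,-73.8]
bot.move_gripper(40,20);st("grip20")
z=173.
for dz in(.5,1,1.5):
    bot.line_to([*P,z-dz],20);bot.pause(.1);s=st(dz)
    if s['contact_force'][2]>7:break
z-=dz
for y in(74,78):
    bot.line_to([*P,z],20,ori(np.radians(y)));st(y)
```

```text
grip20 t4.28 p [577.42 -73.87 173.26] F [-0.7 -1.4  4.4] M [-0.42  0.27  0.01] w45.9 j6 1.013
0.5 t4.62 p [577.51 -73.92 173.15] F [-0.8 -0.9  6.3] M [-0.31  0.7   0.02] w45.5 j6 1.013
1 t4.97 p [577.61 -73.89 173.09] F [-2.5  0.1 10.3] M [-0.15  1.15 -0.01] w45.5 j6 1.013
74 t5.22 p [577.81 -73.93 173.18] F [-2.5 -1.2  9.9] M [-0.24  0.9   0.08] w45.6 j6 1.083
78 t5.47 p [577.79 -73.84 173.22] F [-3.2 -0.   9.4] M [0.01 1.04 0.09] w45.4 j6 1.153
```

Run:
```python
from h import *
P=[577.3,-73.8];z=172.
for y in range(82,182,4):
    bot.line_to([*P,z],20,ori(np.radians(y)));s=st(y)
    f=s['contact_force'][2]
    if f<3.5:
        bot.pause(.15);s=st("drop?");break
    if f>13:z+=.4
```

```text
82 t5.72 p [577.87 -73.85 173.23] F [-2.1 -0.  10.1] M [-0.12  0.98  0.09] w45.7 j6 1.223
86 t5.97 p [577.89 -73.76 173.26] F [-2.   0.4 10.1] M [0.07 0.93 0.1 ] w46.0 j6 1.293
90 t6.22 p [577.81 -73.68 173.3 ] F [-2.8  0.9 10.6] M [0.27 1.19 0.01] w45.9 j6 1.363
94 t6.47 p [577.93 -73.66 173.31] F [-3.3  0.5 10.6] M [0.27 1.04 0.12] w45.4 j6 1.433
98 t6.72 p [577.86 -73.57 173.3 ] F [-1.8  0.8 11. ] M [0.39 1.07 0.01] w45.5 j6 1.502
102 t6.97 p [577.82 -73.54 173.35] F [-3.4  1.2 10.7] M [0.63 1.26 0.08] w45.5 j6 1.572
106 t7.22 p [577.83 -73.43 173.35] F [-3.5  2.  11.7] M [0.76 1.32 0.  ] w45.3 j6 1.642
110 t7.47 p [577.86 -73.39 173.28] F [-3.   1.6 10.9] M [0.93 1.24 0.06] w45.5 j6 1.712
114 t7.72 p [577.71 -73.34 173.23] F [-3.6  1.8 11.3] M [0.88 1.34 0.09] w45.6 j6 1.782
118 t7.97 p [577.75 -73.28 173.16] F [-3.1  3.7 10.9] M [1.   1.33 0.13] w45.7 j6 1.851
122 t8.22 p [577.78 -73.28 172.17] F [1.9 1.3 2.2] M [ 0.62 -0.26  0.22] w45.7 j6 1.921
drop? t8.38 p [577.74 -73.36 171.82] F [2.1 3.2 0.8] M [ 0.83 -0.63  0.26] w45.3 j6 1.920
```

Felt: Fz fell from 11 N to 1 N between yaw 118° and 122°. I'll push down to confirm the 5 mm drop.

Run:
```python
from h import *
P=[577.5,-73.8];z=172
while z>166:
    z-=.7;bot.line_to([*P,z],20);s=st(z)
    if s['contact_force'][2]>6:break
im,c,V=wcam();np.save("w3.npy",V);cv2.imwrite("pics/w3.png",cv2.convertScaleAbs(im[200:400,160:480,::-1],alpha=1.4))
```

```text
171.3 t8.62 p [577.02 -73.57 170.41] F [ 1.   1.9 -1.9] M [ 1.01 -0.36  0.02] w45.5 j6 1.920
170.60000000000002 t8.88 p [577.14 -73.61 170.23] F [-1.1  3.8 -1. ] M [1.46 0.09 0.03] w45.6 j6 1.921
169.90000000000003 t9.12 p [577.17 -73.67 169.72] F [-0.9  4.8 -2.1] M [1.87 0.43 0.01] w45.3 j6 1.921
169.20000000000005 t9.38 p [577.23 -73.65 169.23] F [-1.7  6.1 -0.3] M [1.93 0.69 0.05] w45.8 j6 1.921
168.50000000000006 t9.62 p [577.29 -73.61 169.1 ] F [-2.8  5.1  3.9] M [2.19 1.25 0.04] w45.9 j6 1.921
167.80000000000007 t9.88 p [577.38 -73.62 168.99] F [-3.5  6.6  7. ] M [2.58 1.86 0.03] w45.6 j6 1.921
```

View pics/w3.png

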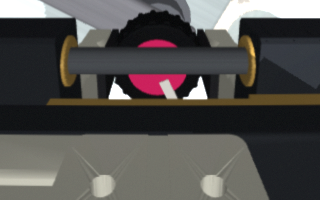

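The drop is confirmed (z 173.2 to 169.1) and the pointer sits the same in the tool frame, so the grip hasn't slipped. Now forward 180°, following the thread down.

Run:
```python
from h import *
P=[577.2,-73.2]
for i in range(0,13):
    z=168.6-5*i*15/360
    bot.line_to([*P,z],20,ori(np.radians(122-15*i)));s=st(122-15*i)
    if abs(s['contact_force']).max()>25: print("stop");break
```

```text
122 t10.18 p [577.29 -73.42 169.07] F [-1.5  3.6  3.3] M [1.2  0.87 0.01] w45.5 j6 1.920
107 t10.58 p [577.35 -73.54 168.79] F [-1.8  1.2  4.6] M [ 0.55  0.8  -0.04] w45.7 j6 1.661
92 t10.99 p [577.42 -73.62 168.55] F [-2.6  0.2  4.2] M [ 0.1   0.68 -0.09] w45.8 j6 1.401
77 t11.40 p [577.42 -73.78 168.38] F [-1.  -0.8  6.5] M [-0.35  0.55 -0.09] w45.2 j6 1.141
62 t11.81 p [577.33 -73.88 168.14] F [-0.9 -2.4  5. ] M [-0.73  0.55 -0.11] w45.4 j6 0.880
47 t12.22 p [577.23 -73.95 167.88] F [-2.5 -2.1  5.7] M [-0.94  0.62 -0.05] w45.3 j6 0.619
32 t12.62 p [577.14 -74.05 167.71] F [-1.1 -2.6  4.9] M [-0.96  0.7  -0.08] w45.4 j6 0.357
17 t13.03 p [577.03 -74.1  167.49] F [-2.5 -2.2  5.7] M [-0.96  0.85 -0.16] w45.7 j6 0.095
2 t13.44 p [576.92 -74.1  167.27] F [-1.2 -2.4  5.7] M [-0.96  0.96 -0.14] w45.5 j6 -0.166
-13 t13.85 p [576.81 -74.07 167.04] F [-2.5 -2.3  6.3] M [-0.89  1.03 -0.08] w45.3 j6 -0.428
-28 t14.26 p [576.72 -74.11 166.83] F [-3.2 -2.2  5.9] M [-0.85  1.23 -0.09] w45.5 j6 -0.690
-43 t14.67 p [576.67 -74.08 166.64] F [-3.3 -2.4  7.2] M [-0.75  1.22 -0.08] w45.8 j6 -0.952
-58 t15.07 p [576.54 -74.01 166.4 ] F [-3.8 -2.3  7.5] M [-0.63  1.35 -0.1 ] w45.6 j6 -1.214
```

The torque is about 0.1 N m and the sink is exactly 5 mm per turn. Next I'll release, turn back 180°, regrip, finish the turn and look.

Run:
```python
from h import *
def pic(n):
    im,c,V=wcam();np.save(n+".npy",V);return cv2.convertScaleAbs(im[200:400,160:480,::-1],alpha=1.4)
a=pic("wa")
P=[576.6,-73.8]
bot.line_to([*P,166.5],20)
bot.move_gripper(62);st("open");b=pic("wb")
bot.line_to([*P,168],20)
bot.move_ptp([*P,168],ori(np.radians(122)));st("rot")
c=pic("wc")
bot.line_to([*P,167],20)
bot.move_gripper(40,20);bot.pause(.1);st("regrip");d=pic("wd")
cv2.imwrite("pics/regrip.png",np.vstack([np.hstack([a,b]),np.hstack([c,d])]))
```

```text
open t15.93 p [576.64 -73.72 166.39] F [-0.7  0.5 -0.1] M [-0.04 -0.05  0.06] w61.9 j6 -1.221
rot t18.88 p [576.61 -73.81 167.98] F [ 0.  -0.2 -0.5] M [-0.15  0.02 -0.  ] w61.7 j6 1.920
regrip t19.70 p [576.62 -73.83 167.  ] F [ 0.2 -0.6  0. ] M [-0.17  0.01  0.04] w45.4 j6 1.920
```

View pics/regrip.png

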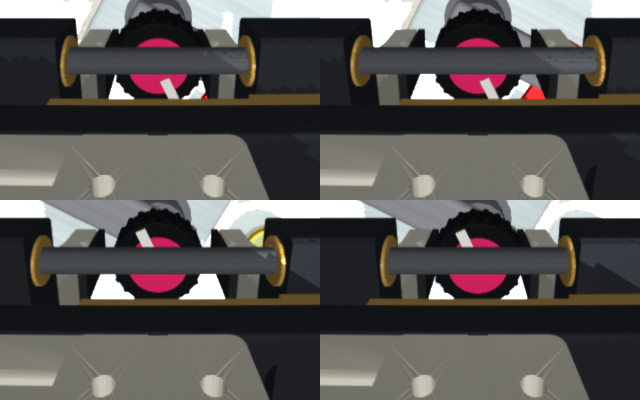

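Run:
```python
from h import *
P=[576.9,-73.7]
ys=list(range(122,-58,-15))+[-58,-60]
for y in ys:
    z=166.6-5*(122-y)/360
    bot.line_to([*P,z],20,ori(np.radians(y)));s=st(y)
    if abs(s['contact_force']).max()>25: print("stop");break
bot.pause(.3);st("end")
im,c,V=wcam();sd=bot.camera("side")
a=cv2.convertScaleAbs(im[...,::-1],alpha=1.3);b=cv2.resize(sd[130:255,240:440,::-1],(640,400),interpolation=cv2.INTER_CUBIC)
cv2.imwrite("pics/end.png",cv2.resize(np.vstack([a,b]),(480,600)))
```

```text
122 t20.00 p [576.76 -73.81 166.86] F [-1.9  0.3  3.3] M [-0.15  0.77  0.05] w45.4 j6 1.920
107 t20.41 p [576.96 -73.74 166.61] F [-2.5 -0.4  4.5] M [-0.19  0.74 -0.08] w45.5 j6 1.662
92 t20.82 p [576.99 -73.8  166.38] F [-1.4 -0.2  5. ] M [-0.28  0.77 -0.08] w45.5 j6 1.402
77 t21.23 p [577.   -73.87 166.21] F [-0.7  0.1  5.2] M [-0.45  0.83 -0.09] w45.4 j6 1.139
62 t21.63 p [576.95 -73.88 165.98] F [-3.2 -0.9  5.2] M [-0.48  0.92 -0.09] w45.5 j6 0.877
47 t22.04 p [576.89 -73.9  165.76] F [-2.2 -0.6  5.4] M [-0.51  0.92 -0.15] w45.6 j6 0.615
32 t22.45 p [576.84 -73.95 165.57] F [-3.2 -1.1  4.9] M [-0.51  0.98 -0.17] w45.4 j6 0.353
17 t22.86 p [576.78 -73.88 165.36] F [-2.3 -1.   5.4] M [-0.37  1.13 -0.1 ] w45.5 j6 0.091
2 t23.27 p [576.75 -73.92 165.13] F [-2.1 -1.2  6.9] M [-0.37  1.07 -0.11] w45.8 j6 -0.170
-13 t23.68 p [576.72 -73.86 164.94] F [-2.3 -0.1  6.1] M [-0.22  1.11 -0.09] w45.5 j6 -0.432
-28 t24.08 p [576.74 -73.8  164.7 ] F [-2.7 -1.6  6. ] M [-0.13  1.11 -0.05] w45.6 j6 -0.694
-43 t24.49 p [576.78 -73.79 164.52] F [-2.9  0.   5.7] M [-0.09  1.1  -0.04] w45.3 j6 -0.956
-58 t24.90 p [576.77 -73.76 164.31] F [-3.2 -0.6  6.4] M [-0.08  1.06 -0.12] w45.4 j6 -1.218
-60 t25.15 p [576.87 -73.72 164.3 ] F [-3.3 -0.1  6.3] M [ 0.04  0.97 -0.08] w45.4 j6 -1.252
end t25.45 p [576.86 -73.68 164.28] F [-2.8 -0.1  6. ] M [ 0.05  0.9  -0.01] w45.8 j6 -1.252
```

View pics/end.png

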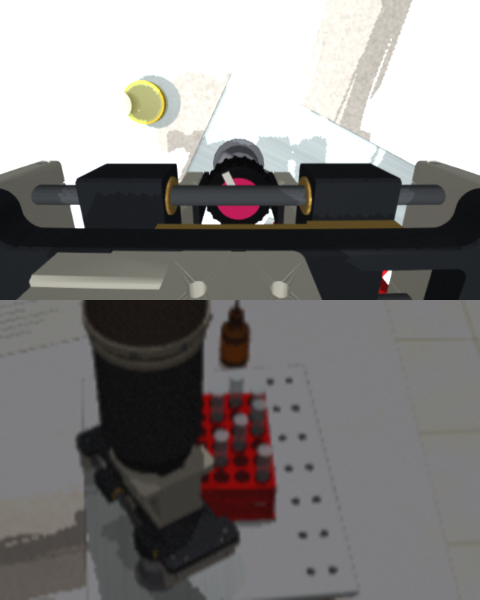

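The grip holds, the pointer in the wrist view (at about (230,180)) has kept its place relative to the jaws, and the rack and flask are undisturbed. I'm handing it in.

```bash
python3 -c "
from h import *
bot.close_job();st('closed')"
```

```text
the job is handed in; nothing more can be done
the job is handed in; nothing more can be done
```

The hand screw is started: I turned the higher knob (on the robot's right, -y) one full turn forward from the thread start, and the arm is still gripping it. The job was handed in at about 25.5 s of the 58 s; no verdict is reported.

- **Finding the thread:** I gripped the knob and turned it back about 50° under a push of about 10 N. The push fell to about 1 N between 48° and 52° back, and pressing down then sank the screw about 4.1 mm.
- **Full turn:** I turned it forward 180°, released, swung the gripper back, regripped and turned 182° more. That makes 360° from the thread start, give or take 2°. The grip sank about 5 mm per turn with about 0.1 N m of torque, as expected in the thread.
- **Last checks:** Jaw width was 45.8 mm on the 46 mm knob, with a light push of about 6 N. The pointer showed no slip in the jaws through either forward half turn or the regrip. The highest force I read was about 12 N.
- **Disagreement:** The drop I measured was 4.1 mm instead of 5 mm, and the total descent was 8.9 mm instead of about 10 mm. Thread play and slight sliding of the pads on the knob would explain this, but I did not check it separately.
- **Not fully checked:** The rack and flask looked undisturbed in the last pictures. The other screw and the white bottle were hidden by the arm in the last side picture; the arm stayed well away from both.

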